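Put the battery pack in the site radio and latch its door

TASK

Plug the battery pack fully home in the socket of the open battery bay of the radio, which lies on its face on the desk. Shut the battery door, then hook the latch's steel loop over the keeper on the door while the lever is still up, and press the lever down over centre until it lies flat. Leave the food things on the desk where they stand.

Things in the scene. Friction and masses are not known exactly. Their poses are not given: they have to be found in the camera images.
- radio: Site radio, grey shell, rubber corner guards, fixed, lying on its face, back panel up and level at z=140 mm. Origin: on the desk under the middle of the seated pack; z up, axes turn with its yaw. Shell x -100..100, y -125..145 mm, guards 9 mm more; carrying handle to x=142 (z 78..98). Along +y on the panel: door hinge, battery bay, draw latch.
- socket (a point): Where the pack's origin lies when fully home: radio (0,0,56) mm, axes as the radio. Bay: pit x -70..70, y -62..30 mm, floor at z=98. Socket hole in that floor: x -29..29, y -19..27, 44 deep, 1 mm clearance a side, 3 mm chamfer. The bay's +y wall is so near the hole that the pack goes home only with its flat +y side to the radio's +y (the latch): axes parallel.
- pack: Loose battery pack, 0.25 to 0.4 kg. Own frame: z up as plugged in, origin in the plane of its foot. Grey plug: x -28..28, y -18..26, z 0..42 mm (lowest 6 mm slimmer by 2.5). Wider black grip part: x -32..32, y -26..26, z 42..80; its shoulder rests on the bay's floor when home. Flush on the +y side and starts lying on it (+y down, origin 26 mm up), plug pointing roughly towards the radio.
- pack_grip (a point): On the pack at (0,0,61) mm, the middle of its grip part, axes as the pack. Grasp it across x (64 mm wide). The pack stands safely on its plug's foot, 80 mm tall. Home, its top is 4 mm below the radio's back panel, and there are 38 mm of room for a finger beside each x face; the open door stands on its -y side, the latch on its +y side.
- door (a joint): Battery door, grey plate 152 (x) by 101 by 8 mm. Rad: 0 = shut, flat on the panel (top at z=148 mm), grows as it opens, at most 1.9; starts standing up at 1.55 to 1.85. Stiff hinge (0.09 N m): it stays where it is left and must be pushed all the way down.
- door_edge (a point): Middle of the door's free edge, 102 mm from its hinge line; that line runs along x at radio y=-66, z=140 mm. At 90 deg the door stands straight up; its outer face then looks to the radio's -y. Shut, this edge is at radio y=36. Axes as the door (z out of its outer face).
- keeper (a point): Where the loop's bar lies when hooked; axes as the door. Keeper: steel plate 26 (x) by 5 mm standing on the door's outer face near the free edge, leaning 0.2 rad towards the hinge, its top 16 mm above that face. The bar lies on its hinge side. Door shut: this point is at radio (0,14,155) mm, 7 mm above the door's face; to pass over the keeper's lip the bar must be above radio z=170.
- latch_lever (a joint): Lever of the draw latch, black. Rad: 0 = down flat on its rest, pointing to the radio's +y, away from the door; 1.57 = upright; limit 1.75; starts at 1.35 to 1.6. Friction 0.1 N m, it stays where left. With the loop hooked it takes some 4 to 6 N at the tip to press down, passes centre just before 0 and then stays down by itself.
- lever_tip (a point): On the lever's outer face at its tip, 62 mm from the pivot. Pivot line: along x at radio y=70, z=156 mm. The lever is 30 mm wide (x), 8 mm thick. Down flat its top is at radio z=163, with a raised lip (z=168) over the last 5 mm. Axes as the lever (y along it).
- latch_loop (a joint): Steel loop of the latch, hinged in the lever. Rad: direction from hinge pin to bar = 180 deg + lever angle - this angle, measured in the radio's y-z plane from +y towards +z. It swings freely and hangs by its weight: it starts flopped back, away from the door, level against its stop (4.6) behind the upright lever; laid over towards the door it falls that way.
- loop_bar (a point): Middle of the loop's bar. The loop is a frame round the lever: two arms 6 mm square, 54 mm over the outside (x), 42 inside, and across their end a round bar 8 mm thick along x, 70 mm from the hinge pin. Pinch it across the arms (along x) by the bar; it swivels between the pads. The arms are springy along their length (8 N/mm, up to 7 mm).
- loop_pin (a point): The loop's hinge pin, carried by the lever 18 mm from its pivot, 0.14 rad below the lever's direction; it goes with the lever. With the lever at 1.4 to 1.75 and the loop laid down, the bar reaches 5 to 12 mm past its hooked place, so it can be lowered behind the keeper; pulling the loop towards the door also raises the lever.
- can: Drinks can, 66 mm diameter, 122 mm tall. Leave it where it stands. Origin: centre of its foot.
- bowl: Blue bowl, 150 mm diameter, 62 mm tall. Leave it where it stands. Origin: centre of its foot.
- cups: Stack of paper cups, upside down, 76 mm diameter, 105 mm tall. Leave it where it stands. Origin: centre of its foot.
- soy: Soy sauce bottle, 58 mm diameter, 165 mm tall. Leave it where it stands. Origin: centre of its foot.
- plate: White plate, 210 mm diameter, 22 mm tall. Leave it where it stands. Origin: centre of its foot.
- mug: White mug, 80 mm diameter, 90 mm tall. Leave it where it stands. Origin: centre of its foot.
Mind the look-alikes: they are no part of the job. What is shaped like the pack but pink or yellow is not meant.

How it is judged:
By the outcome, as a careful person would: the job done as asked, in the order asked, and still so for the second after the job is handed in, with the robot touching nothing.
It also fails if it takes over 72 s, if anything falls off the work surface, if the arm or the gripper's body presses on something with over 40 N, if the wrist force passes 120 N, or if a joint passes its speed limit or range.

ROBOT

A 6-joint arm with a two-finger parallel gripper is mounted at the origin on the work surface. World frame = base frame: x ahead of the robot, y to its left, z up, the work surface at z = 0. Lengths are in m, angles in rad, forces in N, time in s.
With the tool pointing down it reaches from about 0.35 to 0.775 m from the base axis. Payload 7.3 kg.
Tool frame: the origin (TCP) lies at the centre of the arm's flange, where the gripper is bolted on; the fingertips stand 178 mm ahead of it and the grasp point (between the pads) lies 159 mm ahead of it (tip_extent is the distance from the TCP to the fingertips, in m); z points along the fingers, y is the line along which they close (so a half turn about z gives the same grasp; the last joint's range is limited). The gripper opens to 92 mm and grips with 3 to 60 N. Pads are 19 mm wide; open, the fingers measure 130 mm over their backs; the gripper's body (75 mm by 190 mm) begins 47 mm behind the grasp point.
Start: joints at [-1.285, 0.342, 1.524, -0, 1.275, -0.146], TCP at [0.22, -0.477, 0.405] pointing down, gripper open.
Joint ranges: [-2.53, 2.53], [-0.77, 2.02], [0.04, 2.7], [-1, 4.14], [0.28, 2.66], [-3.11, 3.11]. Speed limits (rad/s): [2.57, 2.57, 3.14, 3.14, 3.14, 3.14].

INTERFACE

Orientations are given as [roll, pitch, yaw] about the fixed x, y, z axes, in that order (R = Rz(yaw) Ry(pitch) Rx(roll)).
In Python, from cell import * gives the robot as it stands.
- The arm moves only by the tool arm_command, never from a script. Its arguments are lists of equal length, an entry for each row: "xyz": the shift along the world's x, y, z in mm, a list of three; "spin": the turn about the world's z in degrees. In form: {"xyz": [[tx, ty, tz], ...], "spin": [spin, ...]}. A call has 1 to 20 rows; each row shifts and turns the commanded pose from where the row before left it; what a row does not reach is not made up. A row lasts 1/10 s, in which the tool goes at most 50 mm and 8.59 degrees, less where a joint would pass 70% of its speed; a pose out of reach is approached as far as the arm can. A call with a gripper value outside its range is refused whole. "jaw" is the opening, from -1 (shut) to 1 (fully open), set as the call begins (left out, the last holds). The fingers move at their own pace and stop on an object; "squeeze" is the grip in N (left out, the last holds). Time passes only in rows, so rows that do not move let the fingers close. It gives the time, the measured TCP pose, the force, the opening and the grip force at its end, in the units of the state.
- observe(): the state, without advancing time (a new reading comes with each control period).
- read_camera(name): name is "scene" or "top" or "wrist"; returns a dict with "img" (400x640x3 uint8, red, green, blue), "depth" (400x640 float32, m along the optical axis (not along the pixel's ray), 0 where there is no reading), "fx", "fy", "cx", "cy" (pixels), "world_from_camera" (4x4, takes a point from camera to world coordinates). Camera axes: x right, y up, looking along -z (the intrinsics and any distortion apply to the point x, -y, -z); pixel columns grow to the right and rows downward; lengths in m; the calibration is good to about 2 mm. The wrist camera is an equidistant fisheye: a pixel r from the principal point sees the ray r / f radians off the axis. A picture is of the moment at which its call begins.
- hand_in(): hands the job in; it is judged then, once.
The state is a dict: "time": time; "qpos": joint angles; "qvel": joint speeds; "joint_efforts": joint torques, N m; "tool_pos": TCP position; "tool_rot": TCP orientation; "contact_force": force on the tool from outside, world axes, zero at the start; "torque": the same for the moment, N m; "opening": finger opening in m; "grip_force": force on a finger pad.
Only numpy, scipy, OpenCV 4.12 (cv2) and the standard library are available. Lean on these libraries where they do the work, as an engineer would, in place of code of your own. Each camera call takes 0.05 s, during which the arm holds its last target. There are 200 camera calls.

## Working session

There is one attempt and no reset: what is moved stays moved. The work goes in short steps, Python scripts to look and compute and a tool call to move; the robot and the scene stay as the last step left them, time stands still between calls to the robot, and variables do not carry over. Pictures are saved under pics/ and viewed, at most 13 in all, crops included, and the job is handed in when it is done.

Besides the shell and the picture viewer there is one more tool, called after "Call:" by a JSON object that holds its "api" and its "payload". arm_command: Moves the arm, as the interface text tells. Its arguments: {"type":"object","properties":{"xyz":{"type":"array","items":{"type":"array","items":{"type":"number"}}},"spin":{"type":"array","items":{"type":"number"}},"jaw":{"type":"number"},"squeeze":{"type":"number"}},"required":["xyz","spin"]}

```bash
ls; mkdir -p pics
cat > h.py <<'E'
from cell import *
import numpy as np, cv2
def save(c,n,box=None,s=1):
    im=c["img"]
    if box: im=im[box[1]:box[3],box[0]:box[2]]
    im=cv2.resize(im,None,fx=s,fy=s,interpolation=cv2.INTER_CUBIC)
    cv2.imwrite("pics/"+n,im[:,:,::-1])
def cloud(c):
    v,u=np.mgrid[0:400,0:640]; d=c["depth"]
    p=np.stack([(u-c["cx"])/c["fx"]*d,-(v-c["cy"])/c["fy"]*d,-d],-1)
    T=c["world_from_camera"]
    w=p@T[:3,:3].T+T[:3,3]; w[d==0]=np.nan
    return w
E
python3 - <<'E'
from h import *
import pickle
for n in("scene","top"):
    c=read_camera(n); save(c,n+"0.png",s=1.25); pickle.dump(c,open(n+"0.pkl","wb"))
    print(n,c["fx"],c["fy"],c["cx"],c["cy"],[k for k in c]); print(c["world_from_camera"].round(3))
print(observe())
E
```

```text
pics
scene 377.48801676630774 377.48801676630774 323.55753588745796 199.34516933687627 ['img', 'depth', 'fx', 'fy', 'cx', 'cy', 'world_from_camera']
[[ 0.63  -0.617  0.472  1.114]
 [ 0.777  0.503 -0.379 -0.494]
 [-0.003  0.605  0.796  1.15 ]
 [ 0.     0.     0.     1.   ]]
top 469.5725199841042 469.5725199841042 316.12791364507115 196.42519959782348 ['img', 'depth', 'fx', 'fy', 'cx', 'cy', 'world_from_camera']
[[-0.01   0.99  -0.14   0.317]
 [-1.    -0.009  0.01  -0.003]
 [ 0.009  0.14   0.99   1.544]
 [ 0.     0.     0.     1.   ]]
{'time': 0.1, 'qpos': array([-1.28499336e+00,  3.42641971e-01,  1.52486346e+00,  2.51044763e-06,
        1.27535757e+00, -1.46019749e-01]), 'qvel': array([-0.00114209, -0.00221209, -0.00194859, -0.00101803, -0.00115239,
       -0.00019805]), 'joint_efforts': array([ 2.14478932e-03, -4.32005739e+01, -2.44694620e+01,  7.19344709e-02,
        5.26243402e-02, -5.62675666e-05]), 'tool_pos': array([ 0.21970947, -0.47670601,  0.4041403 ]), 'tool_rot': array([-3.14033617e+00, -1.87212434e-04,  4.31821867e-01]), 'contact_force': array([ 0.03647139, -0.00356245,  0.18996747]), 'torque': array([-0.0152725 , -0.02878996, -0.02274958]), 'grip_force': 0.0, 'opening': 0.09149270730039366}
```

View pics/scene0.png

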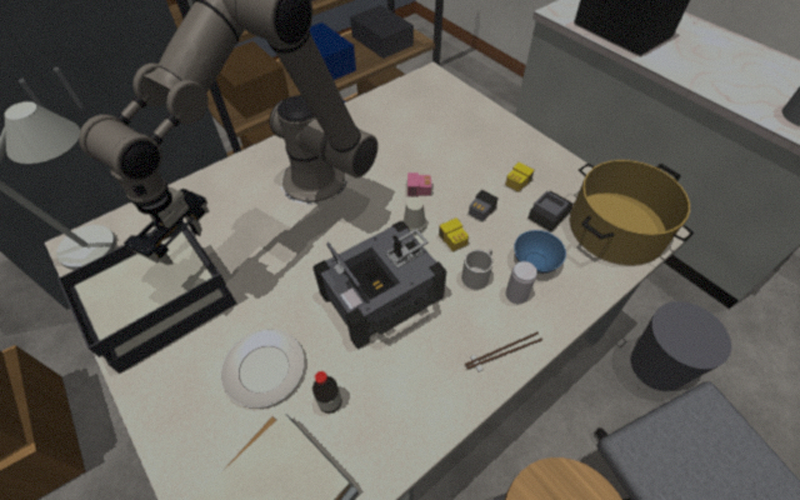

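View pics/top0.png

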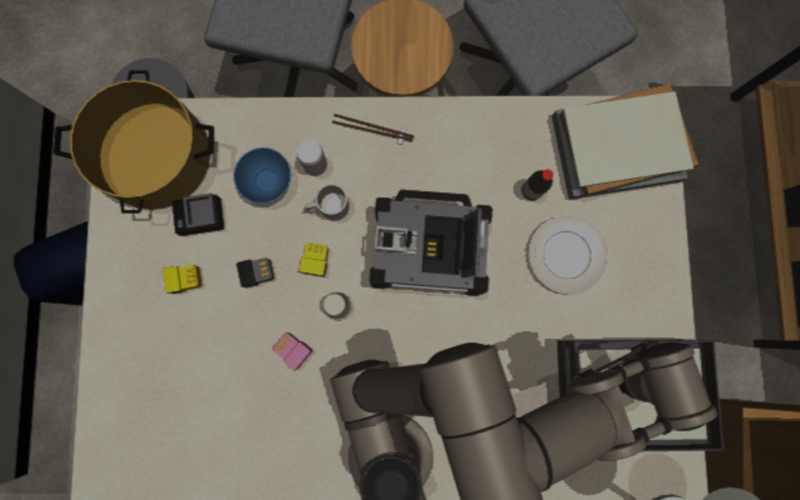

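Run:
```python
from h import *
import pickle
c=pickle.load(open("top0.pkl","rb")); w=cloud(c)
a=cv2.resize(c["img"][150:240,285:400],None,fx=5,fy=5,interpolation=cv2.INTER_CUBIC)
b=cv2.resize(c["img"][185:300,120:280],None,fx=3.6,fy=3.6,interpolation=cv2.INTER_CUBIC)
print(a.shape,b.shape)
o=np.zeros((590,800,3),np.uint8); 
a=cv2.resize(c["img"][148:240,287:397],None,fx=3.6,fy=3.6,interpolation=cv2.INTER_CUBIC)
b=cv2.resize(c["img"][185:300,120:280],None,fx=2.5,fy=2.5,interpolation=cv2.INTER_CUBIC)
o[:a.shape[0],:a.shape[1]]=a; o[:b.shape[0],400:]=b
s=pickle.load(open("scene0.pkl","rb"))
d=cv2.resize(s["img"][175:275,250:360],None,fx=2.5,fy=2.5,interpolation=cv2.INTER_CUBIC); o[336:336+250,:275]=d
e=cv2.resize(s["img"][130:200,350:470],None,fx=3.3,fy=3.3,interpolation=cv2.INTER_CUBIC); o[340:340+231,300:300+396]=e
cv2.imwrite("pics/crops.png",o[:,:,::-1])
# panel
m=(abs(w[...,2]-.140)<.006); m[:, :287]=0; m[:,400:]=0; m[:145]=0;m[245:]=0
p=w[m]; print(m.sum(),p.mean(0),np.nanmedian(p[:,2]))
r=cv2.minAreaRect((p[:,:2]*1000).astype(np.float32)); print(r, cv2.boxPoints(r))
# desk height
print("desk",np.nanmedian(w[330:340,100:200,2]), np.nanmedian(w[100:110,340:400,2]))
# pack region
m=(w[...,2]>.02)&(w[...,2]<.07); m[:, :188]=0; m[:,222:]=0; m[:203]=0;m[232:]=0
p=w[m]; print(m.sum(),p.mean(0)); r=cv2.minAreaRect((p[:,:2]*1000).astype(np.float32)); print(r,cv2.boxPoints(r),np.percentile(p[:,2],[5,25,50,75,95]))
```

```text
(450, 575, 3) (414, 576, 3)
3413 [ 0.51696803 -0.0857272   0.14002375] 0.13999737245608324
((519.1419067382812, -105.78265380859375), (286.56256103515625, 213.59144592285156), 85.2932357788086) [[ 400.94922  -239.8175  ]
 [ 613.8204   -257.344   ]
 [ 637.3346     28.252197]
 [ 424.46344    45.778687]]
desk 0.00017201037881664494 -0.0008996094574393876
521 [0.46553903 0.34211598 0.04620544]
((466.8203125, 342.07611083984375), (65.37185668945312, 80.53288269042969), 14.110329627990723) [[425.30402 373.15912]
 [444.93713 295.0561 ]
 [508.3366  310.9931 ]
 [488.7035  389.09613]] [0.03323254 0.04290728 0.04683332 0.05108424 0.05481016]
```

View pics/crops.png

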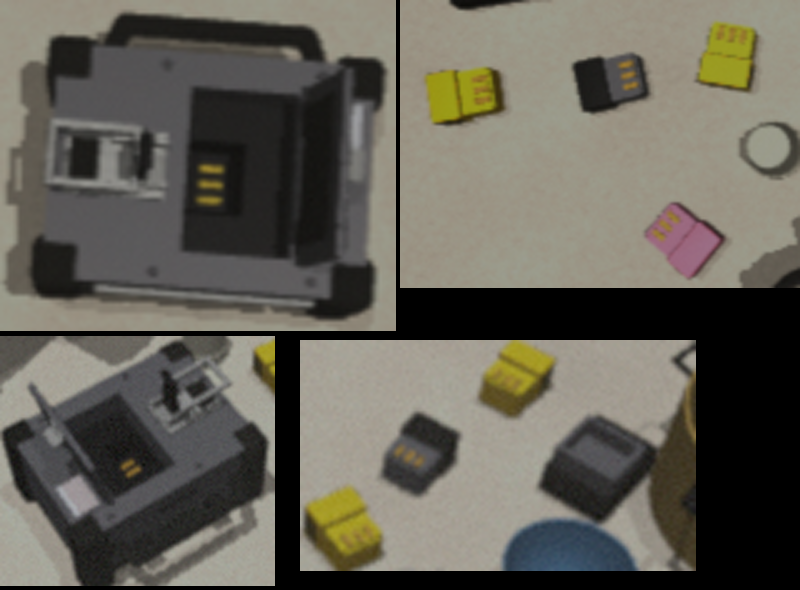

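The pack candidates in the raw top view are black and grey (204,216), yellow (251,207) and (145,222), pink (233,280), and a plugless black tray (158,171). Only (204,216), with its black grip and grey contact plug pointing at the radio, fits, and the crop confirms it. I'll move above the radio first to measure it with the wrist camera.

Call:
{"api": "arm_command", "payload": {"xyz": [[0,0,45],[0,0,45],[30,36,0],[30,36,0],[30,36,0],[30,36,0],[30,36,0],[30,36,0],[30,36,0],[30,36,0],[30,36,0],[28,36,0],[0,0,0],[0,0,0]], "spin": [7.5,7.5,7.5,7.5,7.5,7.5,7.5,8.1,0,0,0,0,0,0], "jaw": 1}}

```text
time: 1.5
tool_pos: [0.5181, -0.1159, 0.4941]
tool_rot: [-3.14, 0.0, 1.492]
contact_force: [-0.3, -0.8, 0.5]
opening: 0.0919
grip_force: 0.0
```

Run:
```python
from h import *
import pickle
s=observe(); print(s["time"],s["tool_pos"],s["tool_rot"])
c=read_camera("wrist"); pickle.dump(c,open("w1.pkl","wb")); save(c,"w1.png",s=1.25)
print(c["fx"],c["fy"],c["cx"],c["cy"]); print(c["world_from_camera"].round(3))
t=read_camera("top"); pickle.dump(t,open("t1.pkl","wb"))
```

```text
1.5 [ 0.51811198 -0.11593538  0.49405092] [-3.14016237e+00  1.82874007e-05  1.49195763e+00]
309.70691628693146 309.70691628693146 318.770154308096 199.1799999739723
[[ 0.997  0.076  0.023  0.524]
 [-0.079  0.961  0.264 -0.044]
 [-0.002 -0.265  0.964  0.474]
 [ 0.     0.     0.     1.   ]]
```

View pics/w1.png

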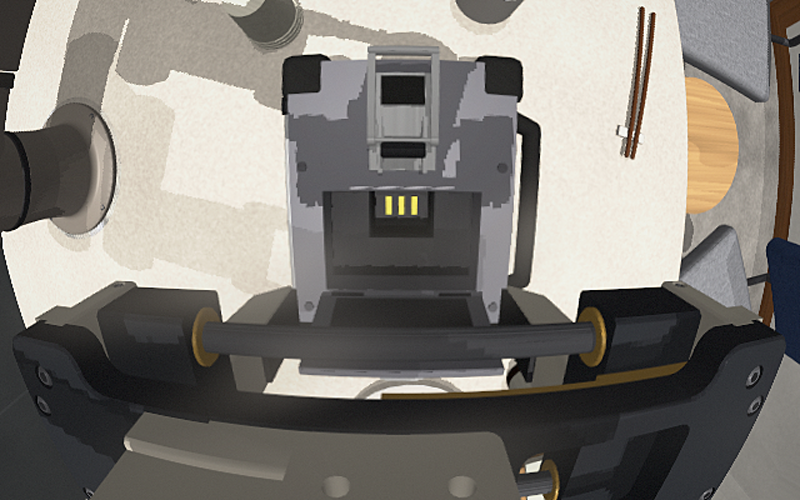

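The wrist view shows the bay, with its +y edge at row ~190 and columns 323–480. It also shows the hole with gold contacts at (402,205), the lever upright at (403,148) and the loop flopped back, with its bar at (403,52). I'll measure from its depth image.

```bash
cat >> h.py <<'E'
def fcloud(c):
    v,u=np.mgrid[0:400,0:640]; d=c["depth"]
    x=(u-c["cx"])/c["fx"]; y=(v-c["cy"])/c["fy"]; th=np.hypot(x,y)+1e-9
    k=np.tan(np.minimum(th,1.5))/th
    p=np.stack([x*k*d,-y*k*d,-d],-1); T=c["world_from_camera"]
    w=p@T[:3,:3].T+T[:3,3]; w[d==0]=np.nan
    return w
def toradio(w,O,yaw):
    a=np.radians(yaw); R=np.array([[np.cos(a),-np.sin(a)],[np.sin(a),np.cos(a)]])
    q=w*1000; q=q.copy(); q[...,:2]=(q[...,:2]-O)@R; return q
E
python3 - <<'E'
from h import *
import pickle
c=pickle.load(open("w1.pkl","rb")); w=fcloud(c)
t=pickle.load(open("top0.pkl","rb")); wt=cloud(t)
for name,W in(("wrist",w),("top",wt)):
    q=toradio(W,np.array([518.3,-115.7]),-4.7)
    near=(abs(q[...,0])<110)&(q[...,1]>-130)&(q[...,1]<160)
    pan=near&(abs(q[...,2]-140)<4)
    fl=near&(abs(q[...,2]-98)<5)&(abs(q[...,0])<90)&(abs(q[...,1])<75)
    print(name,"panel z",np.median(q[pan][:,2]),"floor z",np.median(q[fl][:,2]),fl.sum())
    # bay edges: per-row/col of the panel hole
    # panel points at y in -40..20: inner x limits
    s=q[pan]; 
    for lo in range(-50,21,10):
        r=s[(s[:,1]>lo)&(s[:,1]<lo+10)]; f=q[fl]; f=f[(f[:,1]>lo)&(f[:,1]<lo+10)]
        g=lambda a,fn: round(float(fn(a)),1) if len(a) else None
        print(lo,"panel in",g(r[r[:,0]<0][:,0],np.max),g(r[r[:,0]>0][:,0],np.min),"out",g(r[:,0],np.min),g(r[:,0],np.max),"floor",g(f[:,0],np.min),g(f[:,0],np.max))
    for lo in range(-60,60,20):
        r=s[(s[:,0]>lo)&(s[:,0]<lo+20)&(s[:,1]>0)]; print("x",lo,"panel +y inner",g(r[:,1],np.min),"outer",g(r[:,1],np.max), end=" ")
        f=q[fl]; f=f[(f[:,0]>lo)&(f[:,0]<lo+20)]; print("floor y",g(f[:,1],np.min),g(f[:,1],np.max))
    h=near&(q[...,2]<90)&(abs(q[...,0])<45)&(abs(q[...,1])<40); s=q[h]; print("hole",len(s), s.min(0) if len(s) else 0, s.max(0) if len(s) else 0)
    up=near&(q[...,2]>152)&(q[...,1]>45); s=q[up]; print("latch",len(s),s.min(0),s.max(0))
    s=s[np.argsort(s[:,2])]; print(s[-5:].round(1), s[s[:,1]>120].round(1)[:20])
    for lo in(46,60,70,80,100,120,130,140): 
        b=s[(s[:,1]>lo)&(s[:,1]<lo+8)]; print(lo,len(b),b.min(0).round(1) if len(b) else 0,b.max(0).round(1) if len(b) else 0)
    up=(abs(q[...,0])<60)&(q[...,2]>150)&(q[...,1]<0)&(q[...,1]>-110); s=q[up]
    if len(s): A=np.polyfit(s[:,2]-140,s[:,1],1); print("door line",len(s),A,s.max(0))
E
```

```text
wrist panel z 140.46547368927673 floor z 98.37222282642394 6149
-50 panel in -67.5 70.8 out -98.3 101.7 floor -68.8 72.0
-40 panel in -67.5 71.7 out -98.5 101.8 floor -68.6 71.9
-30 panel in -68.4 71.8 out -98.0 101.4 floor -68.6 71.8
-20 panel in -68.3 71.8 out -97.9 101.6 floor -68.6 71.7
-10 panel in -68.4 71.5 out -97.8 101.1 floor -68.6 72.0
0 panel in -68.2 71.5 out -97.8 101.5 floor -68.6 71.9
10 panel in -68.2 71.6 out -98.3 101.6 floor -68.5 71.9
20 panel in -68.4 71.7 out -98.0 101.5 floor -68.7 72.1
x -60 panel +y inner 32.8 outer 148.5 floor y -60.1 27.0
x -40 panel +y inner 32.5 outer 148.3 floor y -60.0 26.8
x -20 panel +y inner 32.6 outer 148.0 floor y -60.2 -15.1
x 0 panel +y inner 32.8 outer 146.8 floor y -60.0 -15.3
x 20 panel +y inner 32.8 outer 147.4 floor y -60.4 27.2
x 40 panel +y inner 33.0 outer 147.6 floor y -59.0 27.4
hole 1508 [-27.04713424 -17.01975631  51.93685451] [31.62208727 24.55764232 89.82297077]
latch 3157 [-25.44912795  50.457952   152.00137507] [ 29.40119964 149.76733301 222.00084096]
[[ -3.9  69.3 221.8]
 [  8.2  65.3 221.8]
 [  0.9  70.1 221.9]
[... 2241 characters left out ...]
1 122.3 154.4]
 [-16.4 124.6 155.1]
 [  7.9 123.4 155.2]
 [ -1.2 122.7 155.4]
 [  7.5 126.3 156.2]
 [-13.8 127.7 156.3]
 [ 10.5 126.6 156.4]
 [  7.9 120.4 156.5]
 [  4.3 126.1 157.7]
 [-13.9 124.7 158.6]
 [ 22.7 130.3 172.3]
 [ 12.5 144.3 173.2]]
46 4 [-19.   49.3 157. ] [ 18.7  53.1 168.2]
60 35 [-18.9  61.3 155.8] [ 14.2  68.  223.2]
70 49 [-25.2  70.1 157.4] [ 26.2  77.2 222.3]
80 16 [-25.4  80.1 152.1] [ 25.6  86.  180.1]
100 25 [-26.8 100.  152.5] [ 27.3 108.  184. ]
120 30 [-26.  120.4 152.5] [ 27.8 127.7 186.2]
130 15 [-26.3 130.3 172.3] [ 27.9 136.4 182.3]
140 44 [-24.7 140.2 173.2] [ 26.6 147.3 188.2]
door line 562 [ -0.26439983 -61.72513935] [ 59.68356034 -65.49160946 245.39809335]
```

Call:
{"api": "arm_command", "payload": {"xyz": [[-6,48,0],[-6,48,0],[-6,48,0],[-6,48,0],[-6,48,0],[-6,49,0],[-6,49,-20],[-6,49,-30],[-5,49,-40],[-5,49,-40],[0,0,-10],[0,0,0],[0,0,0]], "spin": [0,2,2,2,2,2,2,2,2,2.5,0,0,0]}}

```text
time: 2.9
tool_pos: [0.4639, 0.3363, 0.3779]
tool_rot: [3.14, 0.0, 1.81]
contact_force: [-0.7, 0.6, 0.2]
opening: 0.0917
grip_force: 0.0
```

Run:
```python
from h import *
import pickle
c=read_camera("wrist"); pickle.dump(c,open("w2.pkl","wb")); save(c,"w2.png")
w=fcloud(c)*1000; wt=cloud(pickle.load(open("top0.pkl","rb")))*1000
for n,W in(("w",w),("t",wt)):
  for lo,hi in((48,58),(36,58)):
    m=(W[...,2]>lo)&(W[...,2]<hi)&(abs(W[...,0]-466)<65)&(abs(W[...,1]-342)<65)
    m=cv2.morphologyEx(m.astype(np.uint8),cv2.MORPH_OPEN,np.ones((3,3)))>0 if n=="w" else m
    p=W[m][:,:2].astype(np.float32); r=cv2.minAreaRect(p); print(n,lo,len(p),r,np.median(W[m][:,2]))
print(observe()["tool_pos"],observe()["tool_rot"])
```

```text
w 48 2338 ((464.15447998046875, 366.1983947753906), (63.92942810058594, 36.86351776123047), 13.641115188598633) 52.2963298230692
w 36 4325 ((469.0831604003906, 345.2449645996094), (64.08753204345703, 80.52313232421875), 13.276161193847656) 51.07635441500258
t 48 219 ((467.37823486328125, 342.1811828613281), (63.466957092285156, 80.35603332519531), 13.71399974822998) 51.799279974995336
t 36 485 ((467.3331604003906, 342.20501708984375), (64.31424713134766, 80.53288269042969), 14.110329627990723) 47.32158901935924
[0.46393769 0.33632944 0.37854354] [ 3.13906605e+00 -2.52193278e-04  1.80974134e+00]
```

Call:
{"api": "arm_command", "payload": {"xyz": [[-2,35,-30],[0,0,-45],[0,0,-45],[0,0,-40],[0,0,-20],[0,0,-12],[0,0,0],[0,0,0]], "spin": [0,0,0,0,0,0,0,0]}}

```text
time: 3.75
tool_pos: [0.462, 0.3727, 0.1867]
tool_rot: [3.139, -0.001, 1.811]
contact_force: [1.3, -0.4, -0.6]
opening: 0.0917
grip_force: 0.0
```

Call:
{"api": "arm_command", "payload": {"xyz": [[0,0,0],[0,0,0],[0,0,0],[0,0,0],[0,0,0],[0,0,0]], "spin": [0,0,0,0,0,0], "jaw": -1, "squeeze": 6}}

```text
time: 4.35
tool_pos: [0.4612, 0.373, 0.1855]
tool_rot: [3.14, -0.0, 1.812]
contact_force: [-0.2, -0.1, 4.3]
opening: 0.0637
grip_force: 6.0
```

Call:
{"api": "arm_command", "payload": {"xyz": [[1,-4,8.5],[1,-5,8.5],[1.5,-6.5,7],[1.5,-6.5,7],[0,0,0],[0,0,0]], "spin": [0,0,0,0,0,0]}}

```text
time: 4.95
tool_pos: [0.4662, 0.3505, 0.2162]
tool_rot: [3.141, -0.0, 1.812]
contact_force: [-0.5, 0.4, -3.6]
opening: 0.064
grip_force: 6.0
```

Run:
```python
from h import *
import pickle
c=read_camera("wrist"); s=read_camera("scene"); pickle.dump(c,open("w3.pkl","wb"))
a=cv2.resize(c["img"][120:400,120:520],None,fx=1,fy=1); b=cv2.resize(s["img"][110:210,330:470],None,fx=2.8,fy=2.8,interpolation=cv2.INTER_CUBIC)
o=np.zeros((280,800,3),np.uint8); o[:,:400]=a; o[:280,400:792]=b; cv2.imwrite("pics/p3.png",o[:,:,::-1])
print(observe()["contact_force"],observe()["opening"],observe()["grip_force"])
```

```text
[-0.57483713  0.14010137 -4.07415948] 0.0642295286143488 5.999927893280983
```

View pics/p3.png

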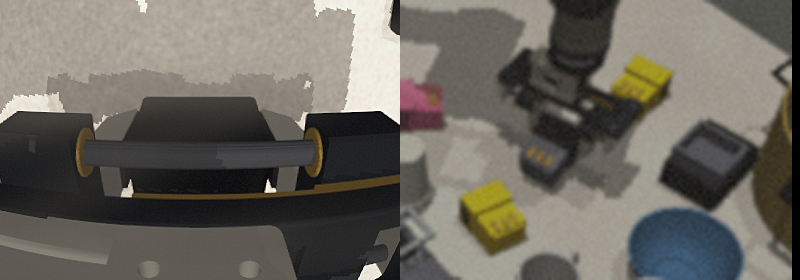

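```bash
cat >> h.py <<'E'
def plane(p):
    p=p[~np.isnan(p).any(1)]; m=p.mean(0); n=np.linalg.svd(p-m,full_matrices=False)[2][2]; return m.round(1),(n*np.sign(n[2])).round(3),(abs((p-m)@n)).mean().round(2)
E
python3 - <<'E'
from h import *
import pickle
c=pickle.load(open("w3.pkl","rb")); w=fcloud(c)*1000
print(plane(w[222:256,285:360].reshape(-1,3)), w[220:258:6,322].round(0).tolist())
E
```

```text
(array([464.9, 363.5,  54.7]), array([-0.233,  0.95 ,  0.211]), np.float64(0.31)) [[464.0, 367.0, 38.0], [464.0, 366.0, 43.0], [465.0, 365.0, 50.0], [465.0, 364.0, 55.0], [465.0, 363.0, 60.0], [465.0, 362.0, 65.0], [465.0, 361.0, 69.0]]
```

Call:
{"api": "arm_command", "payload": {"xyz": [[0,0,0],[0,0,0],[0,0,0],[0,0,0],[0,0,0]], "spin": [0,0,0,0,0], "squeeze": 4}}

```text
time: 5.55
tool_pos: [0.466, 0.3509, 0.2159]
tool_rot: [-3.142, -0.0, 1.812]
contact_force: [0.6, 1.3, -3.9]
opening: 0.0641
grip_force: 4.0
```

```bash
cat >> h.py <<'E'
def endface():
    c=read_camera("wrist"); w=fcloud(c)*1000; s=observe()
    print(plane(w[222:256,285:360].reshape(-1,3)), w[200:262:6,322].round(0).tolist()); print(s["contact_force"].round(1),s["opening"],s["grip_force"])
    return c,w
E
python3 - <<'E'
from h import *
endface()
E
```

```text
(array([464.5, 364.2,  55.6]), array([-0.215,  0.874,  0.435]), np.float64(0.39)) [[464.0, 369.0, 1.0], [465.0, 364.0, -1.0], [463.0, 372.0, 38.0], [463.0, 371.0, 44.0], [464.0, 368.0, 46.0], [464.0, 367.0, 51.0], [464.0, 365.0, 55.0], [465.0, 363.0, 57.0], [465.0, 361.0, 61.0], [465.0, 360.0, 65.0], [466.0, 359.0, 68.0]]
[-0.3 -0.6 -3.1] 0.06374931031076736 4.000014513731003
```

Call:
{"api": "arm_command", "payload": {"xyz": [[1,-4,4],[1,-4,4],[1,-4,3],[1,-4,2],[1,-4,1],[1,-4,1],[0,0,0],[0,0,0],[0,0,0]], "spin": [0,0,0,0,0,0,0,0,0], "squeeze": 3.7}}

```text
time: 6.5
tool_pos: [0.4721, 0.327, 0.2313]
tool_rot: [3.141, -0.0, 1.813]
contact_force: [-2.1, 0.9, 5.7]
opening: 0.0642
grip_force: 3.7
```

Run:
```python
from h import *
endface()
```

```text
(array([470.4, 341.5,  73.9]), array([-0.158,  0.659,  0.735]), np.float64(0.48)) [[467.0, 356.0, 60.0], [467.0, 354.0, 62.0], [468.0, 352.0, 65.0], [469.0, 349.0, 66.0], [469.0, 347.0, 69.0], [470.0, 345.0, 72.0], [470.0, 342.0, 73.0], [471.0, 340.0, 75.0], [471.0, 339.0, 79.0], [472.0, 336.0, 80.0], [472.0, 334.0, 82.0]]
[-0.9  2.3  5.6] 0.06395737269352922 3.702070154249668
```

Call:
{"api": "arm_command", "payload": {"xyz": [[1,-3,3],[1,-5,1],[1,-5,0],[1,-5,0],[1,-5,0],[1,-4,0],[1,-4,0],[1,-4,0],[0,0,0],[0,0,0]], "spin": [0,0,0,0,0,0,0,0,0,0]}}

```text
time: 7.55
tool_pos: [0.4801, 0.2918, 0.235]
tool_rot: [3.141, -0.0, 1.812]
contact_force: [-0.3, -0.7, -3.2]
opening: 0.0639
grip_force: 3.7
```

Run:
```python
from h import *
endface()
```

```text
(array([478.3, 306.3,  77.8]), array([-0.153,  0.626,  0.765]), np.float64(0.48)) [[475.0, 321.0, 65.0], [475.0, 319.0, 66.0], [476.0, 316.0, 68.0], [476.0, 314.0, 71.0], [477.0, 312.0, 73.0], [477.0, 310.0, 76.0], [478.0, 307.0, 77.0], [479.0, 305.0, 79.0], [479.0, 303.0, 81.0], [480.0, 301.0, 83.0], [480.0, 299.0, 85.0]]
[ 0.2  0.7 -4. ] 0.0640879309572595 3.6998995766043663
```

Call:
{"api": "arm_command", "payload": {"xyz": [[-3,15,5],[-5,20,5],[-5,20,0],[-3,15,-5],[0,0,-5],[0,0,-3],[1,-4,-3],[1,-5,0],[1,-5,1],[1,-5,1],[1,-5,1],[1,-5,0],[1,-5,0],[0,0,0]], "spin": [0,0,0,0,0,0,0,0,0,0,0,0,0,0]}}

```text
time: 9.0
tool_pos: [0.4712, 0.3271, 0.2319]
tool_rot: [-3.141, 0.0, 1.812]
contact_force: [-0.2, 0.5, -4.4]
opening: 0.0642
grip_force: 3.7
```

Run:
```python
from h import *
endface()
```

```text
(array([468.4, 345.2,  83.8]), array([-0.092,  0.373,  0.923]), np.float64(0.49)) [[465.0, 361.0, 77.0], [465.0, 359.0, 79.0], [466.0, 356.0, 79.0], [466.0, 354.0, 80.0], [467.0, 351.0, 82.0], [467.0, 349.0, 83.0], [468.0, 346.0, 84.0], [469.0, 344.0, 85.0], [469.0, 342.0, 86.0], [470.0, 339.0, 87.0], [470.0, 337.0, 88.0]]
[ 0.5 -0.4 -3.3] 0.06409378240979126 3.699774742126465
```

Call:
{"api": "arm_command", "payload": {"xyz": [[0,0,-3],[0,-2,-3],[1,-5,0],[1,-5,-1],[1,-5,-1],[1,-5,-1],[1,-4,-1],[0,0,-1],[0,0,-1],[0,0,0]], "spin": [0,0,0,0,0,0,0,0,0,0]}}

```text
time: 10.05
tool_pos: [0.4758, 0.3016, 0.2201]
tool_rot: [-3.141, 0.001, 1.813]
contact_force: [-1.5, -3.2, 3.9]
opening: 0.064
grip_force: 3.7
```

Run:
```python
from h import *
c,w=endface(); save(c,"w5.png",(140,100,500,340),1.5)
```

```text
(array([472. , 322.9,  80.4]), array([ 0.004, -0.008,  1.   ]), np.float64(0.45)) [[470.0, 334.0, 59.0], [469.0, 334.0, 71.0], [469.0, 333.0, 76.0], [470.0, 332.0, 80.0], [470.0, 329.0, 81.0], [471.0, 327.0, 80.0], [472.0, 324.0, 80.0], [472.0, 322.0, 81.0], [473.0, 319.0, 81.0], [474.0, 316.0, 80.0], [474.0, 313.0, 81.0]]
[-1.6 -3.8  4.7] 0.064128693452713 3.6999529972672462
```

The pack now stands upright: its top face is level at z≈80. I'll regrasp it higher and more centred.

Call:
{"api": "arm_command", "payload": {"xyz": [[0,0,0],[0,0,0],[0,0,0],[0,0,5],[-1,4.5,4],[0,0,0],[0,0,0]], "spin": [0,0,0,0,0,0,0], "jaw": 0.8}}

```text
time: 10.8
tool_pos: [0.475, 0.3066, 0.2292]
tool_rot: [3.141, -0.0, 1.813]
contact_force: [-0.1, -0.0, 0.4]
opening: 0.0827
grip_force: 0.0
```

Call:
{"api": "arm_command", "payload": {"xyz": [[0,0,0],[0,0,0],[0,0,0],[0,0,0],[0,0,0]], "spin": [0,0,0,0,0], "jaw": -1, "squeeze": 20}}

```text
time: 11.3
tool_pos: [0.4749, 0.3062, 0.2288]
tool_rot: [-3.141, 0.0, 1.812]
contact_force: [0.1, 0.3, 0.5]
opening: 0.064
grip_force: 20.0
```

Run:
```python
from h import *
c,w=endface(); s=observe(); print(s["tool_pos"],s["tool_rot"])
m=(abs(w[...,2]-80.5)<3)&(abs(w[...,0]-475)<50)&(abs(w[...,1]-305)<40)
yy,xx=np.where(m); print(m.sum(),xx.min(),xx.max(),yy.min(),yy.max())
q=toradio(w/1000,np.array([475.,305.]),13.8)[m]
print("x",np.percentile(q[:,0],[1,99]),"y max",[round(float(np.percentile(q[abs(q[:,0]-k)<6][:,1],98)),1) for k in(-25,-10,0,10,25)])
save(c,"w5b.png",(140,100,500,340),1.5)
```

```text
(array([472.2, 324.1,  80.4]), array([0.003, 0.003, 1.   ]), np.float64(0.46)) [[470.0, 333.0, 50.0], [470.0, 334.0, 62.0], [470.0, 334.0, 72.0], [470.0, 333.0, 79.0], [470.0, 331.0, 80.0], [471.0, 328.0, 80.0], [472.0, 325.0, 80.0], [473.0, 322.0, 80.0], [473.0, 320.0, 80.0], [474.0, 316.0, 79.0], [475.0, 313.0, 80.0]]
[-0.4 -0.3 -0.4] 0.06352569574927366 19.997462332248688
[0.47496227 0.30624768 0.22882045] [-3.14121928e+00  1.57460727e-04  1.81231848e+00]
9363 215 423 215 312
x [-38.68537116  40.41036656] y max [28.7, 28.6, 28.7, 28.7, 28.6]
```

Run:
```python
from h import *
c=read_camera("wrist"); w=fcloud(c)
q=toradio(w,np.array([474.95,306.25]),13.8)
for lo in(14,17,20,23,26):
    r=q[(q[...,1]>lo)&(q[...,1]<lo+3)&(abs(q[...,2]-80.4)<2)&(abs(q[...,0])<60)]; x=np.sort(r[:,0]); print(lo,len(x),x[:3].round(1),x[-3:].round(1))
```

```text
14 799 [-31.4 -31.4 -31.3] [31.2 31.3 31.4]
17 827 [-31.6 -31.6 -31.2] [31. 31. 31.]
20 853 [-31.5 -31.4 -31.2] [31.4 31.7 31.9]
23 914 [-31.2 -31.2 -31.1] [31.6 31.7 31.7]
26 545 [-30.5 -30.5 -30.4] [30.  30.2 30.3]
```

Call:
{"api": "arm_command", "payload": {"xyz": [[0,0,20],[0,0,45],[0,0,45],[0,0,45],[0,0,45],[0,0,42],[4.5,-42,0],[4.5,-42,0],[4.5,-42,0],[4.5,-42,0],[4.5,-42,0],[4.5,-42,0],[4.5,-42,0],[4.5,-42,0],[4.5,-42,0],[4.5,-43,0],[0,0,0],[0,0,-40],[0,0,-30],[0,0,0]], "spin": [0,0,0,0,0,0,-2,-2,-2,-2,-2,-2,-2,-2,-2.5,0,0,0,0,0]}}

```text
time: 13.4
tool_pos: [0.5189, -0.114, 0.3965]
tool_rot: [-3.132, -0.003, 1.489]
contact_force: [-0.8, 0.4, -4.3]
opening: 0.0636
grip_force: 20.0
```

```bash
cat >> h.py <<'E'
def radio_y(w,O,yaw):
    q=toradio(w,O,yaw); pan=(abs(q[...,2]-140)<5)
    g=lambda a: np.sort(a).round(1)
    for lo in(-70,-50,35,50):
        s=q[pan&(q[...,0]>lo)&(q[...,0]<lo+15)&(q[...,1]>20)&(q[...,1]<60)]; print("bay +y edge x",lo,g(s[:,1])[:3])
    for lo in(40,80,100):
        s=q[pan&(q[...,1]>lo)&(q[...,1]<lo+15)&(abs(q[...,0])<105)]; print("panel x at y",lo,g(s[:,0])[[0,1,-2,-1]] if len(s)>4 else 0)
    for lo in (-20,-10,0,10,20):
        s=q[pan&(q[...,1]>lo)&(q[...,1]<lo+10)&(abs(q[...,0])<105)&(abs(q[...,0])>50)]; print("bay x at y",lo,g(s[s[:,0]<0][:,0])[-2:],g(s[s[:,0]>0][:,0])[:2])
    return q
E
python3 - <<'E'
from h import *
import pickle
c=read_camera("wrist"); pickle.dump(c,open("w6.pkl","wb")); save(c,"w6.png"); s=observe(); print(s["time"],s["tool_pos"],s["tool_rot"],s["contact_force"],s["opening"])
w=fcloud(c); q=radio_y(w,np.array([520.2,-113.3]),-4.7)
r=toradio(w,s["tool_pos"][:2]*1000,np.degrees(s["tool_rot"][2])-90)
top=s["tool_pos"][2]*1000-159+10
m=(abs(r[...,2]-top)<4)&(abs(r[...,0])<25)&(abs(r[...,1])<40); print("pack +y face rel tool",np.percentile(r[m][:,1],98),plane(r[m]))
E
```

```text
13.45 [ 0.51966684 -0.11417848  0.39930467] [-3.13666051e+00 -1.56324213e-03  1.48974277e+00] [ 3.18083456e-01 -2.23000516e-05 -3.37272949e+00] 0.06404505776318542
bay +y edge x -70 [20.6 25.8 26.5]
bay +y edge x -50 [30.2 30.2 30.3]
bay +y edge x 35 [30.3 30.4 30.5]
bay +y edge x 50 [30.7 30.7 30.7]
panel x at y 40 [-99.9 -99.8 100.7 100.9]
panel x at y 80 [-100.3 -100.2  100.7  100.8]
panel x at y 100 [-104.3 -103.1  104.4  104.5]
bay x at y -20 [-69.2 -69.1] [70. 70.]
bay x at y -10 [-69.3 -69.1] [69.7 69.7]
bay x at y 0 [-69.2 -69.2] [69.5 69.5]
bay x at y 10 [-69.2 -69.1] [69.6 69.7]
bay x at y 20 [-69.4 -69.3] [69.5 69.6]
pack +y face rel tool 27.70402326484613 (array([-1.00e-01,  7.40e+00,  2.48e+02]), array([ 0.01 , -0.004,  1.   ]), np.float64(0.49))
```

View pics/w6.png

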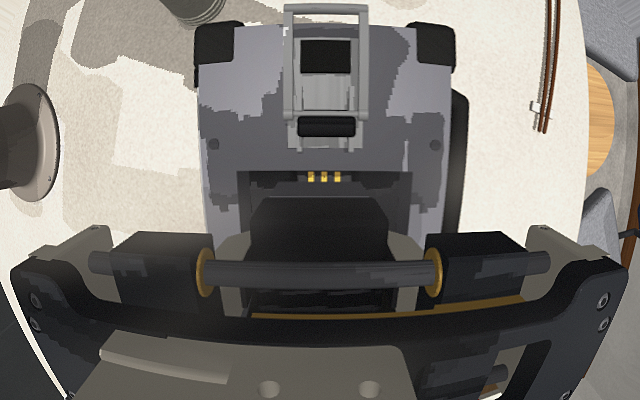

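Call:
{"api": "arm_command", "payload": {"xyz": [[0.5,-0.5,0],[0,0,-20],[0,0,-20],[0,0,-20],[0,0,-8],[0,0,0]], "spin": [0,0,0,0,0,0]}}

```text
time: 14.05
tool_pos: [0.5208, -0.1151, 0.3334]
tool_rot: [3.141, 0.0, 1.49]
contact_force: [-0.6, 0.6, -2.7]
opening: 0.0642
grip_force: 20.0
```

Call:
{"api": "arm_command", "payload": {"xyz": [[0,0,-3],[0,0,-3],[0,0,-3],[0,0,-3],[0,0,0]], "spin": [0,0,0,0,0]}}

```text
time: 14.55
tool_pos: [0.5204, -0.1151, 0.3206]
tool_rot: [-3.141, -0.0, 1.489]
contact_force: [-0.2, -0.3, -3.7]
opening: 0.0636
grip_force: 20.0
```

Call:
{"api": "arm_command", "payload": {"xyz": [[0,0.5,-3],[0,0,-3],[0,0,-3],[0,0,-3],[0,0,0]], "spin": [0,0,0,0,0]}}

```text
time: 15.05
tool_pos: [0.5204, -0.1146, 0.3084]
tool_rot: [-3.141, -0.0, 1.489]
contact_force: [-0.1, 0.1, -3.8]
opening: 0.0637
grip_force: 20.0
```

Call:
{"api": "arm_command", "payload": {"xyz": [[0,0,-5],[0,0,-5],[0,0,-5],[0,0,-4],[0,0,-2],[0,0,-2],[0,0,-2],[0,0,0],[0,0,0]], "spin": [0,0,0,0,0,0,0,0,0]}}

```text
time: 15.95
tool_pos: [0.5205, -0.1146, 0.2848]
tool_rot: [3.141, 0.0, 1.49]
contact_force: [-2.9, 2.2, 6.2]
opening: 0.0639
grip_force: 20.0
```

Call:
{"api": "arm_command", "payload": {"xyz": [[0,0,-1.5],[0,0,-1.5],[0,0,0]], "spin": [0,0,0]}}

```text
time: 16.25
tool_pos: [0.5203, -0.1146, 0.2841]
tool_rot: [3.14, 0.001, 1.49]
contact_force: [-8.7, 3.1, 25.1]
opening: 0.0636
grip_force: 20.0
```

Call:
{"api": "arm_command", "payload": {"xyz": [[0,0,3],[0,0,0],[0,0,0],[0,0,0]], "spin": [0,0,0,0], "jaw": 0.7}}

```text
time: 16.65
tool_pos: [0.5206, -0.1147, 0.2836]
tool_rot: [-3.141, -0.0, 1.489]
contact_force: [-0.2, 0.1, 0.2]
opening: 0.0783
grip_force: 0.0
```

Call:
{"api": "arm_command", "payload": {"xyz": [[0,0,20],[0,0,40],[0,0,45],[0,0,35],[0,0,0]], "spin": [0,0,0,0,0]}}

```text
time: 17.15
tool_pos: [0.5212, -0.1149, 0.4289]
tool_rot: [3.132, 0.003, 1.49]
contact_force: [0.7, 0.5, -0.2]
opening: 0.0781
grip_force: 0.0
```

Run:
```python
from h import *
import pickle
c=read_camera("wrist"); pickle.dump(c,open("w7.pkl","wb")); s=observe(); print(s["tool_pos"],s["tool_rot"])
w=fcloud(c); q=radio_y(w,np.array([520.3,-113.0]),-4.6)
m=(abs(q[...,2]-136)<8)&(abs(q[...,0])<28)&(abs(q[...,1])<27); print("pack top",plane(q[m]))
l=(abs(q[...,0])<35)&(q[...,2]>152)&(q[...,1]>45); p=q[l]; 
b=p[p[:,1]>135]; print("bar", b.min(0),b.max(0)); t=p[p[:,2]>205]; print("lever top",t.min(0),t.max(0),t.mean(0))
t=p[(p[:,2]>185)&(p[:,1]<90)]; print(np.polyfit(t[:,2],t[:,1],1),t.mean(0))
```

```text
[ 0.52082396 -0.11473173  0.42603161] [3.13664592e+00 1.41508393e-03 1.48958725e+00]
bay +y edge x -70 [20.1 20.6 21.7]
bay +y edge x -50 [31.2 31.3 31.3]
bay +y edge x 35 [30.1 30.1 30.1]
bay +y edge x 50 [29.2 29.3 29.3]
panel x at y 40 [-100.6 -100.4  100.3  100.8]
panel x at y 80 [-99.7 -99.7 100.7 100.9]
panel x at y 100 [-103.2 -102.5  104.4  104.5]
bay x at y -20 [-69.4 -69.4] [69.9 69.9]
bay x at y -10 [-69.2 -69.2] [69.8 69.8]
bay x at y 0 [-69.3 -69.3] [69.7 69.8]
bay x at y 10 [-69.2 -69. ] [69.8 69.9]
bay x at y 20 [-69.2 -69.2] [53.7 54.7]
pack top (array([  0. ,   2.4, 136.1]), array([0.001, 0.024, 1.   ]), np.float64(0.78))
bar [-26.44910024 135.00248834 174.97724055] [ 27.9981008  147.11226672 184.41926182]
lever top [-13.88409647  60.92742032 216.63863531] [ 15.46786244  71.60233528 222.21127781] [  0.73883568  66.43053389 219.81016308]
[ -1.2378893  338.53118203] [  0.73883568  66.43053389 219.81016308]
```

Call:
{"api": "arm_command", "payload": {"xyz": [[0,0,24],[-14,-31,0],[-14,-31,0],[-14,-31,0],[-14,-31.5,0],[0,0,-30],[0,0,-35],[0,0,0],[0,0,0]], "spin": [0,0,0,0,0,0,0,0,0], "jaw": -1}}

```text
time: 18.1
tool_pos: [0.4646, -0.2392, 0.3823]
tool_rot: [-3.139, -0.001, 1.49]
contact_force: [0.4, -0.3, 1.4]
opening: 0.011
grip_force: 0.0
```

Call:
{"api": "arm_command", "payload": {"xyz": [[0.8,9.5,0],[0.8,9.5,0],[0.8,9,0],[0.7,9,2.5],[0.7,9,2.5],[0.8,9.5,0],[0.8,9.5,0],[0.7,9,-2.5],[0.7,9,-2.5],[0.6,8,-5],[0.6,8,-5],[0,0,0]], "spin": [0,0,0,0,0,0,0,0,0,0,0,0]}}

```text
time: 19.3
tool_pos: [0.4724, -0.1391, 0.372]
tool_rot: [-3.14, -0.001, 1.49]
contact_force: [0.8, 0.1, 0.9]
opening: 0.0001
grip_force: 0.0
```

Call:
{"api": "arm_command", "payload": {"xyz": [[0.5,6.5,-6],[0.5,6.5,-7.5],[0.4,4.5,-8],[0.4,4.5,-8.5],[0.2,2.5,-9],[0.2,2,-9],[0,0,-3],[0,0,-3],[0,0,-2],[0,0,0]], "spin": [0,0,0,0,0,0,0,0,0,0]}}

```text
time: 20.3
tool_pos: [0.4741, -0.1133, 0.3249]
tool_rot: [3.136, 0.003, 1.49]
contact_force: [-25.4, 7.3, 74.4]
opening: 0.0003
grip_force: 37.3
```

The fingertips met the fully shut door, and the command overshot it. I'll back off and check.

Call:
{"api": "arm_command", "payload": {"xyz": [[0,0,12],[0,0,30],[0,0,45],[0,0,45],[0,0,40],[0,0,0],[0,0,0]], "spin": [0,0,0,0,0,0,0]}}

```text
time: 21.0
tool_pos: [0.4747, -0.1136, 0.4887]
tool_rot: [3.141, 0.0, 1.489]
contact_force: [-0.3, -0.1, -0.3]
opening: 0.0002
grip_force: 0.0
```

Run:
```python
from h import *
import pickle
c=read_camera("wrist"); pickle.dump(c,open("w8.pkl","wb")); save(c,"w8.png"); s=observe(); print(s["time"],s["tool_pos"],s["tool_rot"],s["contact_force"])
w=fcloud(c); q=toradio(w,np.array([520.3,-113.0]),-4.6)
m=(abs(q[...,2]-148)<12)&(abs(q[...,0])<72)&(abs(q[...,0])>20)&(q[...,1]>-55)&(q[...,1]<34); print("door",m.sum(),plane(q[m]))
k=(abs(q[...,0])<12)&(q[...,2]>156)&(q[...,2]<170)&(q[...,1]>0)&(q[...,1]<40); print("keeper",k.sum(),q[k].min(0),q[k].max(0))
e=(abs(abs(q[...,0])-45)<20)&(q[...,2]>144.5)&(q[...,2]<152)&(q[...,1]>0)&(q[...,1]<60); print("edge y",np.percentile(q[e][:,1],[98,99,100]))
l=(abs(q[...,0])<35)&(q[...,2]>152)&(q[...,1]>45); p=q[l]
b=p[p[:,1]>137]; print("bar", b.min(0),b.max(0)); 
for lo in range(156,224,8):
    t=p[(p[:,2]>lo)&(p[:,2]<lo+8)&(p[:,1]<100)&(abs(p[:,0])<14)]
    if len(t): print(lo,len(t),np.percentile(t[:,1],[2,50,98]).round(1))
```

```text
21.05 [ 0.47461592 -0.11361426  0.48762763] [-3.13992301e+00 -6.20904501e-04  1.48938627e+00] [0.15816162 0.26588998 0.32341507]
door 7456 (array([ -2.4,  -9.1, 148.5]), array([0.001, 0.002, 1.   ]), np.float64(0.66))
keeper 178 [-11.93794334  16.96570869 156.0622038 ] [ 11.3338401   23.51715917 166.76136234]
edge y [35.54326801 48.86105208 59.37192545]
bar [-26.55212435 137.10338821 175.97387766] [ 27.46624818 146.86979859 184.07569123]
156 30 [75.5 76.2 76.6]
164 1 [64.1 64.1 64.1]
172 87 [69.9 73.8 75. ]
180 5 [64.2 64.3 68.6]
188 1 [65.2 65.2 65.2]
196 4 [65.3 67.5 70.5]
212 270 [61.4 68.2 72.1]
220 175 [61.7 65.1 69.7]
```

View pics/w8.png

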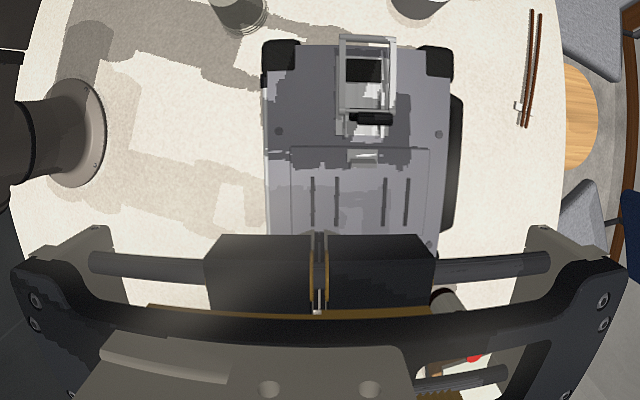

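The door lies flat and shut, its top at 148.5 and level. The lever is upright at about 1.5 rad, and the loop bar is at radio (0.5, 143, 178). Next I'll pinch the bar.

Call:
{"api": "arm_command", "payload": {"xyz": [[14.4,35.7,0],[14.4,35.7,0],[14.4,35.7,0],[14.5,35.5,0],[0,0,-45],[0,0,-45],[0,0,-35],[0,0,-15],[0,0,-10],[0,0,0]], "spin": [0,0,0,0,0,0,0,0,0,0], "jaw": 0.56}}

```text
time: 22.05
tool_pos: [0.5319, 0.0289, 0.3366]
tool_rot: [-3.137, -0.0, 1.489]
contact_force: [0.2, 0.1, -0.4]
opening: 0.0706
grip_force: 0.0
```

Run:
```python
from h import *
import pickle
c=read_camera("wrist"); pickle.dump(c,open("w9.pkl","wb")); save(c,"w9.png",(140,100,500,340),1.5); s=observe(); print(s["time"],s["tool_pos"],s["tool_rot"],s["contact_force"],s["opening"])
w=fcloud(c); r=toradio(w,s["tool_pos"][:2]*1000,-4.6)
m=(abs(r[...,0])<18)&(abs(r[...,1])<30)&(r[...,2]>165)&(r[...,2]<190); p=r[m]; print(len(p),np.percentile(p,[5,50,95],axis=0))
```

```text
22.1 [0.53235028 0.02888705 0.33807491] [-3.13965412e+00  3.61807970e-05  1.48940431e+00] [-0.55798542  0.17468072  0.88781929] 0.07112575553901479
6 [[ -6.03984719   3.54845653 165.03269678]
 [ -2.17603994   4.77141428 165.15589367]
 [ 10.6871661    5.64400196 165.36972964]]
```

View pics/w9.png

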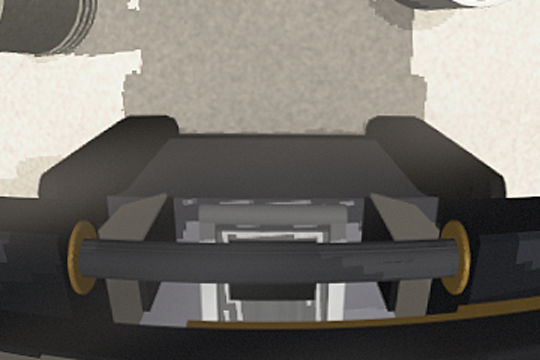

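The crop shows the loop's bar between the pads, at crop (275,215), which is raw (323,243). I'll check its depth before closing.

Run:
```python
from h import *
import pickle
c=pickle.load(open("w9.pkl","rb")); w=fcloud(c); r=toradio(w,np.array([532.35,28.9]),-4.6)
for v in range(228,262,3): print(v,r[v,[285,300,323,345]].round(0).tolist())
```

```text
228 [[-23.0, 2.0, 133.0], [-13.0, 3.0, 134.0], [1.0, 3.0, 134.0], [15.0, 3.0, 134.0]]
231 [[-22.0, 3.0, 141.0], [-13.0, 3.0, 139.0], [1.0, 3.0, 140.0], [15.0, 2.0, 139.0]]
234 [[-22.0, 1.0, 141.0], [-13.0, 1.0, 140.0], [1.0, 1.0, 141.0], [15.0, 1.0, 141.0]]
237 [[-20.0, 8.0, 161.0], [-11.0, 8.0, 161.0], [1.0, 8.0, 161.0], [13.0, 8.0, 162.0]]
240 [[-20.0, 7.0, 163.0], [-11.0, 7.0, 163.0], [1.0, 7.0, 162.0], [13.0, 6.0, 162.0]]
243 [[-19.0, 5.0, 164.0], [-11.0, 5.0, 163.0], [1.0, 5.0, 163.0], [13.0, 5.0, 164.0]]
246 [[-19.0, 4.0, 164.0], [-11.0, 4.0, 165.0], [1.0, 3.0, 163.0], [13.0, 4.0, 164.0]]
249 [[-23.0, -9.0, 140.0], [-13.0, -9.0, 141.0], [1.0, -9.0, 140.0], [13.0, 1.0, 162.0]]
252 [[-22.0, -10.0, 143.0], [-13.0, -10.0, 142.0], [1.0, -10.0, 142.0], [15.0, -10.0, 142.0]]
255 [[-22.0, -11.0, 145.0], [-13.0, -11.0, 144.0], [1.0, -11.0, 146.0], [15.0, -12.0, 144.0]]
258 [[-22.0, -14.0, 144.0], [-13.0, -13.0, 145.0], [1.0, -13.0, 144.0], [15.0, -13.0, 145.0]]
261 [[-22.0, -15.0, 145.0], [-13.0, -15.0, 146.0], [1.0, -15.0, 146.0], [15.0, -14.0, 146.0]]
```

Run:
```python
from h import *
s=read_camera("scene"); t=read_camera("top")
a=cv2.resize(s["img"][165:265,270:370],None,fx=4,fy=4,interpolation=cv2.INTER_CUBIC); b=cv2.resize(t["img"][145:245,280:380],None,fx=4,fy=4,interpolation=cv2.INTER_CUBIC)
cv2.imwrite("pics/p9.png",np.hstack([a,b])[:,:,::-1])
W=cloud(s); q=toradio(W,np.array([519.2,-114.3]),-4.6)
for n,Q in(("scene",q),("wrist",toradio(fcloud(read_camera("wrist")),np.array([520.3,-113.0]),-4.6))):
    m=(abs(Q[...,0])<30)&(Q[...,1]>45)&(Q[...,1]<115)&(Q[...,2]>155)&(Q[...,2]<226); p=Q[m]; 
    for lo in range(156,226,10):
        r=p[(p[:,2]>lo)&(p[:,2]<lo+10)]
        if len(r): print(n,lo,len(r),r.min(0).round(),r.max(0).round())
```

```text
scene 156 46 [-20.  51. 156.] [ 26. 113. 166.]
scene 166 51 [-28.  66. 166.] [ 29. 115. 176.]
scene 176 27 [-24.  68. 176.] [ 28.  81. 186.]
scene 186 15 [-11.  74. 187.] [ 15.  82. 196.]
scene 196 19 [-12.  75. 196.] [ 15.  82. 205.]
scene 206 12 [-13.  78. 206.] [ 16.  89. 216.]
scene 216 23 [-12.  77. 217.] [ 16.  88. 222.]
wrist 156 19 [-20.  93. 156.] [ 22. 115. 166.]
wrist 166 405 [-27. 102. 166.] [ 28. 115. 172.]
```

View pics/p9.png

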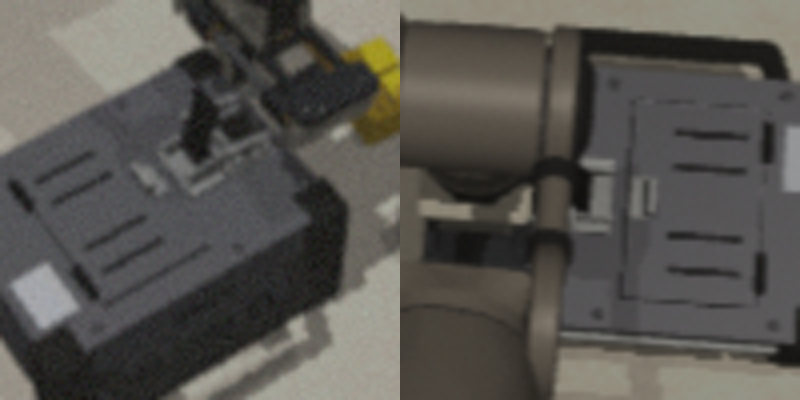

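The lever had been nudged back to ~1.27 rad, and the bar now lies about 4 mm further out and lower (z≈160). I'll adjust and pinch.

Call:
{"api": "arm_command", "payload": {"xyz": [[0.3,3.5,-4],[0,0,-3.5],[0,0,0]], "spin": [0,0,0]}}

```text
time: 22.55
tool_pos: [0.5326, 0.0326, 0.3311]
tool_rot: [-3.141, 0.0, 1.49]
contact_force: [-0.6, -0.5, -0.4]
opening: 0.0716
grip_force: 0.0
```

Call:
{"api": "arm_command", "payload": {"xyz": [[0,0,0],[0,0,0],[0,0,0],[0,0,0]], "spin": [0,0,0,0], "jaw": -1, "squeeze": 12}}

```text
time: 22.95
tool_pos: [0.5327, 0.0324, 0.3315]
tool_rot: [3.141, 0.0, 1.489]
contact_force: [0.1, -0.4, 1.0]
opening: 0.0539
grip_force: 12.0
```

Call:
{"api": "arm_command", "payload": {"xyz": [[0.1,1.2,12.8],[-0.1,-1,12.8],[-0.2,-3,12],[-0.4,-5.3,10.8],[-0.6,-7,10],[-0.7,-8.6,8.6],[-0.8,-10,7],[-0.9,-11.1,5.2],[-1,-11.8,3.2],[-1,-12.1,1],[-1,-12.1,-1],[-1,-11.8,-3.2],[0,0,0]], "spin": [0,0,0,0,0,0,0,0,0,0,0,0,0]}}

```text
time: 24.25
tool_pos: [0.525, -0.0614, 0.4098]
tool_rot: [-3.141, -0.001, 1.488]
contact_force: [1.3, 1.6, -4.7]
opening: 0.0535
grip_force: 12.0
```

Call:
{"api": "arm_command", "payload": {"xyz": [[-0.9,-10.8,-5],[-0.9,-10.5,-6.2],[-0.7,-8.8,-8.6],[-0.7,-8.3,-9.6],[-0.5,-5.5,-11],[-0.3,-4.3,-11.4],[0,0,0]], "spin": [0,0,0,0,0,0,0]}}

```text
time: 24.95
tool_pos: [0.5211, -0.1089, 0.3574]
tool_rot: [-3.141, -0.0, 1.489]
contact_force: [-0.1, 4.0, -0.4]
opening: 0.0538
grip_force: 12.0
```

Run:
```python
from h import *
import pickle
s=observe(); c=read_camera("wrist"); pickle.dump(c,open("w10.pkl","wb")); print(s["tool_pos"],s["contact_force"],s["opening"])
Q=toradio(fcloud(c),np.array([520.3,-113.0]),-4.6)
t=toradio(s["tool_pos"][None]*1,np.array([520.3,-113.0]),-4.6); print("tool radio",t)
m=(abs(Q[...,0])<15)&(Q[...,1]>50)&(Q[...,1]<115)&(Q[...,2]>152)&(Q[...,2]<230); p=Q[m]
for lo in range(152,226,8):
    r=p[(p[:,2]>lo)&(p[:,2]<lo+8)]
    if len(r): print(lo,len(r),r.min(0).round(),r.max(0).round())
m=(abs(Q[...,0])<20)&(Q[...,1]>-15)&(Q[...,1]<45)&(Q[...,2]>152)&(Q[...,2]<200); p=Q[m]
for lo in range(-15,45,4):
    r=p[(p[:,1]>lo)&(p[:,1]<lo+4)]
    if len(r): print("y",lo,len(r),r.min(0).round(),r.max(0).round())
```

```text
[ 0.5211203  -0.10892433  0.35742607] [-0.07397528  3.9930136  -0.35115703] 0.053752250313457754
tool radio [[  0.4907948    4.1283283  357.42607455]]
152 959 [-15.  76. 152.] [ 15. 115. 159.]
168 262 [-15.  73. 173.] [ 15.  76. 176.]
176 106 [-15.  73. 176.] [ 15.  75. 178.]
216 2232 [-15.  62. 216.] [ 15.  73. 223.]
y -3 79 [-20.  -0. 183.] [ 20.   1. 186.]
y 1 413 [-20.   1. 184.] [ 20.   5. 188.]
y 5 588 [-20.   5. 181.] [ 20.   9. 187.]
y 13 27 [-12.  16. 163.] [ 13.  17. 165.]
y 17 275 [-13.  17. 163.] [ 13.  21. 166.]
y 21 469 [-14.  21. 152.] [ 16.  25. 166.]
y 25 13 [-14.  25. 152.] [ 13.  28. 153.]
y 29 20 [-14.  29. 152.] [ 15.  33. 153.]
y 33 3 [ -8.  33. 152.] [  6.  34. 152.]
```

Call:
{"api": "arm_command", "payload": {"xyz": [[-0.1,-1,-6],[0,0,-6],[0,0.5,-6],[0.1,1,-5],[0.1,1,-4],[0,0,0]], "spin": [0,0,0,0,0,0]}}

```text
time: 25.6
tool_pos: [0.5213, -0.107, 0.3314]
tool_rot: [3.142, 0.001, 1.49]
contact_force: [-1.2, -0.9, 0.4]
opening: 0.0539
grip_force: 12.0
```

Call:
{"api": "arm_command", "payload": {"xyz": [[0,0,-2.5],[0,0,0]], "spin": [0,0]}}

```text
time: 25.8
tool_pos: [0.5213, -0.1068, 0.3293]
tool_rot: [3.141, -0.0, 1.489]
contact_force: [0.2, 1.6, 0.3]
opening: 0.0538
grip_force: 12.0
```

Call:
{"api": "arm_command", "payload": {"xyz": [[0,0,0],[0,0,0],[0,0,0],[0,0,0]], "spin": [0,0,0,0], "jaw": 0.5}}

```text
time: 26.2
tool_pos: [0.5213, -0.107, 0.3295]
tool_rot: [3.141, 0.0, 1.489]
contact_force: [-0.3, -0.3, 0.1]
opening: 0.0688
grip_force: 0.0
```

Call:
{"api": "arm_command", "payload": {"xyz": [[0,0,10],[0,0,20],[0,0,40],[0,0,45],[0,0,0],[0,0,0]], "spin": [0,0,0,0,0,0]}}

```text
time: 26.8
tool_pos: [0.5211, -0.1068, 0.4459]
tool_rot: [3.138, 0.001, 1.489]
contact_force: [-0.4, 0.3, -1.2]
opening: 0.0689
grip_force: 0.0
```

```bash
cat >> h.py <<'E'
def latch(name):
    s=observe(); c=read_camera("wrist"); save(c,name); print(s["time"],s["tool_pos"],s["contact_force"],s["opening"])
    Q=toradio(fcloud(c),np.array([520.3,-113.0]),-4.6)
    m=(abs(Q[...,0])<15)&(Q[...,1]>50)&(Q[...,1]<145)&(Q[...,2]>150)&(Q[...,2]<230); p=Q[m]
    for lo in range(152,226,8):
        r=p[(p[:,2]>lo)&(p[:,2]<lo+8)]
        if len(r): print(lo,len(r),r.min(0).round(),r.max(0).round())
    m=(abs(Q[...,0])<20)&(Q[...,1]>-15)&(Q[...,1]<65)&(Q[...,2]>151)&(Q[...,2]<200); p=Q[m]
    for lo in range(-15,65,4):
        r=p[(p[:,1]>lo)&(p[:,1]<lo+4)]
        if len(r): print("y",lo,len(r),r.min(0).round(),r.max(0).round())
E
python3 - <<'E'
from h import *
latch("w11.png")
E
```

```text
26.8 [ 0.52107305 -0.10683279  0.44587614] [-0.39762607  0.32713621 -1.20948914] 0.06885920172605128
152 917 [-15.  76. 152.] [ 14. 128. 158.]
168 111 [-15.  73. 174.] [ 15.  76. 176.]
176 41 [-14.  73. 176.] [ 15.  76. 177.]
216 736 [-15.  63. 217.] [ 15.  73. 222.]
y 1 34 [  5.   2. 151.] [ 20.   4. 154.]
y 5 178 [-20.   5. 154.] [ 19.   9. 158.]
y 9 172 [-20.   9. 151.] [ 19.  12. 158.]
y 13 22 [-13.  17. 163.] [ 13.  17. 165.]
y 17 129 [-13.  17. 163.] [ 13.  21. 167.]
y 21 214 [-15.  21. 151.] [ 16.  25. 165.]
y 25 58 [-15.  25. 151.] [ 16.  29. 152.]
y 29 57 [-15.  29. 151.] [ 15.  33. 153.]
y 33 15 [-15.  33. 151.] [ 16.  33. 152.]
y 45 26 [-19.  47. 160.] [ 19.  49. 162.]
y 49 37 [-19.  49. 159.] [ 19.  53. 163.]
y 53 46 [-19.  53. 153.] [ 19.  57. 163.]
y 57 18 [-19.  57. 159.] [ 19.  60. 162.]
y 61 3 [-19.  61. 162.] [ 20.  63. 163.]
```

The loop bar lies behind the keeper (bar y≈8, z≈154; keeper y 17–23) with the lever still up. Now I'll press the lever down.

Call:
{"api": "arm_command", "payload": {"xyz": [[1.4,17,0],[1.4,17,0],[0,0,0],[0,0,-20],[0,0,-25],[0,0,-15],[0,0,0],[0,0,0]], "spin": [0,0,0,0,0,0,0,0], "jaw": -1}}

```text
time: 27.65
tool_pos: [0.5241, -0.0733, 0.3841]
tool_rot: [-3.14, -0.0, 1.489]
contact_force: [0.2, 1.1, 0.2]
opening: 0.0097
grip_force: 0.0
```

Call:
{"api": "arm_command", "payload": {"xyz": [[0.6,7,0],[0.6,7,0],[0.5,6.5,0],[0.5,6.5,0],[0.5,6.5,-1.7],[0.5,6.5,-1.7],[0.5,6,-3.4],[0.5,6,-3.4],[0,0,0]], "spin": [0,0,0,0,0,0,0,0,0]}}

```text
time: 28.55
tool_pos: [0.5282, -0.0201, 0.3736]
tool_rot: [-3.141, -0.0, 1.49]
contact_force: [0.1, -1.1, 0.7]
opening: 0.0006
grip_force: 0.4
```

Call:
{"api": "arm_command", "payload": {"xyz": [[0.4,4.8,-4.8],[0.4,4.8,-4.8],[0.3,3.5,-5.8],[0.3,3.4,-5.8],[0,0,0]], "spin": [0,0,0,0,0]}}

```text
time: 29.05
tool_pos: [0.5294, -0.0037, 0.3518]
tool_rot: [-3.14, -0.001, 1.49]
contact_force: [-0.5, -0.3, -0.3]
opening: 0.0007
grip_force: 0.0
```

Run:
```python
from h import *
latch("w12.png")
W=cloud(read_camera("scene")); Q=toradio(W,np.array([519.2,-114.3]),-4.6)
m=(abs(Q[...,0])<30)&(Q[...,1]>-5)&(Q[...,1]<145)&(Q[...,2]>151)&(Q[...,2]<230); p=Q[m]
for lo in range(-5,145,6):
    r=p[(p[:,1]>lo)&(p[:,1]<lo+6)]
    if len(r): print("sc",lo,len(r),r.min(0).round(),r.max(0).round())
```

```text
29.05 [ 0.5294335  -0.00370459  0.35177534] [-0.46972418 -0.33642024 -0.31593619] 0.0007362515089228642
152 215 [-15. 125. 152.] [ 15. 128. 155.]
168 561 [-14. 118. 170.] [ 15. 131. 176.]
176 767 [-14. 119. 176.] [ 15. 131. 184.]
184 110 [ -4. 119. 184.] [  4. 122. 192.]
192 123 [ -4. 119. 192.] [  4. 122. 200.]
200 87 [ -4. 119. 200.] [  4. 122. 208.]
208 21 [ -2. 120. 208.] [  2. 120. 211.]
216 240 [ -2. 101. 219.] [  2. 112. 221.]
224 11 [ -3. 108. 229.] [  3. 112. 230.]
sc -5 5 [-30.  -3. 151.] [ 25.   1. 152.]
sc 1 2 [-14.   6. 151.] [ 11.   6. 152.]
sc 7 5 [-10.   7. 151.] [ 21.  13. 156.]
sc 13 34 [-25.  13. 151.] [ 28.  19. 168.]
sc 19 22 [-22.  19. 154.] [ 25.  25. 166.]
sc 25 14 [-25.  25. 151.] [ 28.  30. 160.]
sc 31 13 [-25.  32. 151.] [ 29.  37. 160.]
sc 37 8 [-27.  38. 152.] [ 28.  42. 160.]
sc 43 7 [-26.  43. 155.] [ 28.  49. 162.]
sc 49 16 [-25.  49. 154.] [ 29.  55. 163.]
sc 55 15 [-29.  56. 152.] [ 28.  61. 163.]
sc 61 20 [-26.  61. 155.] [ 28.  67. 165.]
sc 67 28 [-25.  67. 153.] [ 28.  73. 166.]
sc 73 28 [-23.  73. 154.] [ 27.  79. 168.]
sc 79 28 [-25.  79. 157.] [ 30.  85. 170.]
sc 85 27 [-26.  85. 156.] [ 29.  91. 172.]
sc 91 18 [-25.  91. 158.] [ 27.  97. 171.]
sc 97 36 [-14.  97. 152.] [ 21. 103. 207.]
sc 103 20 [-12. 103. 152.] [ 19. 109. 198.]
sc 109 13 [  9. 110. 153.] [ 21. 115. 213.]
sc 115 9 [ 10. 116. 151.] [ 20. 120. 176.]
sc 121 2 [  7. 123. 152.] [ 10. 125. 154.]
```

View pics/w12.png

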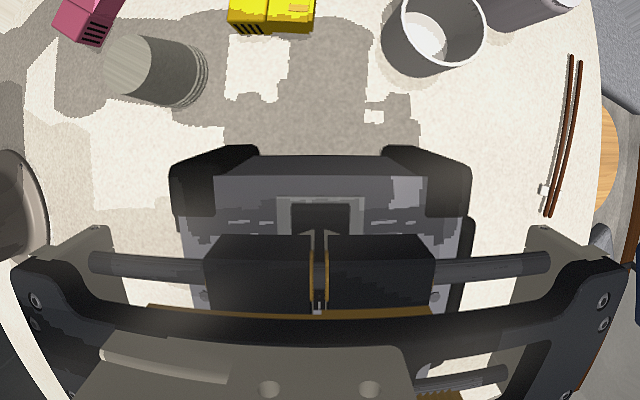

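The view shows the lever under the closed fingers, nearly flat. The scene depth shows the loop's arms running to the keeper. I'll press it home slowly.

Call:
{"api": "arm_command", "payload": {"xyz": [[0.2,2,-4],[0.1,1,-3],[0,0,0]], "spin": [0,0,0]}}

```text
time: 29.45
tool_pos: [0.5299, -0.0012, 0.3455]
tool_rot: [-3.141, -0.0, 1.49]
contact_force: [-0.5, 0.2, -0.7]
opening: 0.0003
grip_force: 0.0
```

Call:
{"api": "arm_command", "payload": {"xyz": [[0,0,-2],[0,0,-2],[0,0,0]], "spin": [0,0,0]}}

```text
time: 29.75
tool_pos: [0.5299, -0.0013, 0.3418]
tool_rot: [-3.142, -0.0, 1.489]
contact_force: [-0.1, 0.5, 0.5]
opening: 0.0002
grip_force: 0.0
```

Call:
{"api": "arm_command", "payload": {"xyz": [[0,0,-1],[0,0,-1],[0,0,0]], "spin": [0,0,0]}}

```text
time: 30.05
tool_pos: [0.5298, -0.0013, 0.3416]
tool_rot: [3.14, 0.0, 1.49]
contact_force: [-3.8, 1.2, 12.5]
opening: 0.0002
grip_force: 6.3
```

Call:
{"api": "arm_command", "payload": {"xyz": [[0,0,20],[-1,-15,45],[-3,-35,40],[-3,-35,30],[0,0,0],[0,0,0]], "spin": [0,0,0,0,0,0]}}

```text
time: 30.65
tool_pos: [0.5229, -0.0847, 0.4725]
tool_rot: [3.141, -0.0, 1.488]
contact_force: [-0.4, 0.7, -0.0]
opening: 0.0003
grip_force: 0.0
```

Run:
```python
from h import *
s=observe(); c=read_camera("wrist"); save(c,"w13.png",(200,20,440,230),2.5)
Q=toradio(fcloud(c),np.array([520.3,-113.0]),-4.6)
m=(abs(Q[...,0])<32)&(Q[...,1]>-5)&(Q[...,1]<145)&(Q[...,2]>145)&(Q[...,2]<230); p=Q[m]
for lo in range(-5,145,6):
    r=p[(p[:,1]>lo)&(p[:,1]<lo+6)]; a=r[abs(r[:,0])<13]; b=r[abs(r[:,0])>18]
    print(lo,"mid z",a[:,2].min().round() if len(a) else None,a[:,2].max().round() if len(a) else None,"sides",b[:,2].min().round() if len(b) else None,b[:,2].max().round() if len(b) else None)
```

```text
-5 mid z 147.0 150.0 sides 147.0 151.0
1 mid z 147.0 150.0 sides 147.0 151.0
7 mid z 147.0 157.0 sides 147.0 157.0
13 mid z 157.0 166.0 sides 147.0 159.0
19 mid z 150.0 166.0 sides 146.0 158.0
25 mid z 149.0 153.0 sides 147.0 158.0
31 mid z 146.0 153.0 sides 145.0 158.0
37 mid z None None sides 150.0 158.0
43 mid z None None sides 153.0 163.0
49 mid z 145.0 146.0 sides 145.0 162.0
55 mid z 145.0 147.0 sides 145.0 163.0
61 mid z 145.0 164.0 sides 145.0 163.0
67 mid z 160.0 165.0 sides 145.0 163.0
73 mid z 161.0 165.0 sides 145.0 163.0
79 mid z 162.0 166.0 sides 145.0 163.0
85 mid z 162.0 166.0 sides 154.0 163.0
91 mid z 162.0 166.0 sides 145.0 163.0
97 mid z 161.0 166.0 sides 145.0 147.0
103 mid z 162.0 166.0 sides 145.0 153.0
109 mid z 162.0 167.0 sides 145.0 153.0
115 mid z 161.0 166.0 sides 145.0 152.0
121 mid z 162.0 165.0 sides 145.0 153.0
127 mid z 163.0 172.0 sides 145.0 146.0
133 mid z 166.0 169.0 sides None None
139 mid z None None sides None None
```

View pics/w13.png

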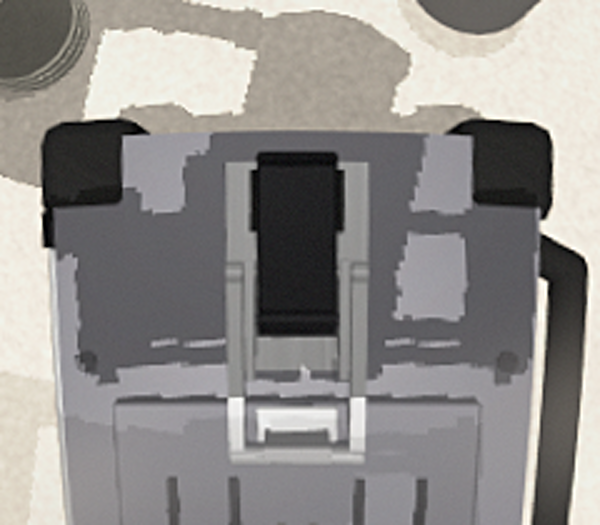

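The crop shows the lever flat, level at z≈163–166 along its length. The loop's bar, at crop (297,455), is seated on the hinge side of the keeper, with the door shut and the robot clear. I'll hand it in.

```bash
python3 -c "
from cell import *
print(hand_in())"
```

```text
the job is handed in; nothing more can be done
None
```

The job is handed in at about 31 s: pack fully home, door shut, loop hooked over the keeper with the lever up, lever pressed flat. While shutting the door I briefly overpressed with the closed fingertips (about 74 N at the wrist, under the 120 N limit), and I didn't re-measure the food things at the end.

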